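# Load the thread creel by colour and hold the winder's tension arm back for lacing

### The job

Get the thread winder ready for a red-and-cream twist: stand the loose red spool and the loose cream spool on the two empty pins of the creel, each in front of the spool of its own colour, so that the two rows are one red and one cream. Then push the winder's sprung tension arm back until its pawl clicks in behind the ratchet tooth, and a little further so that the arm is clear of the pawl; finish holding it there with the gripper and do not let go, because a colleague will lace the threads while you hold it. Leave the spools that already stand on the creel and everything else on the table where they are.

Things in the scene. Friction and masses are not known exactly. Their poses are not given: they have to be found in the camera images.
- red_loose: Thread spool fully wound with red thread on a white core with a white foot: 56 mm tall, 33 mm in diameter, about 35 g, an open bore of 12 mm right through along its axis. Stands loose on the table in front of the machines. Origin: centre of its underside; z up along its axis.
- cream_loose: Thread spool fully wound with cream thread on a white core with a white foot: 56 mm tall, 33 mm in diameter, about 35 g, an open bore of 12 mm right through along its axis. Stands loose on the table in front of the machines. Origin: centre of its underside; z up along its axis.
- red_standing: Thread spool fully wound with red thread on a white core with a white foot: 56 mm tall, 33 mm in diameter, about 35 g, an open bore of 12 mm right through along its axis. Already stands on one of the creel's two back pins; stays there. Origin: centre of its underside; z up along its axis.
- cream_standing: Thread spool fully wound with cream thread on a white core with a white foot: 56 mm tall, 33 mm in diameter, about 35 g, an open bore of 12 mm right through along its axis. Already stands on the other back pin of the creel; stays there. Origin: centre of its underside; z up along its axis.
- creel: Creel: heavy fixed plywood board 180 x 180 x 14 mm with four upright steel pins in a square of 80 mm pitch. Origin: centre of its underside; x points from its front pins to its back pins, y to its left. Each row runs along x: a front pin and the back pin behind it; a thin dark line parts the left row from the right row.
- pin_front_left (a point): Foot of the creel's front left pin, on the top face of the board (14 mm above the table). A steel pin 6 mm in diameter rises 46 mm from here, pointed over the last 6 mm. Empty at the start.
- pin_front_right (a point): Foot of the creel's front right pin, on the top face of the board (14 mm above the table). A steel pin 6 mm in diameter rises 46 mm from here, pointed over the last 6 mm. Empty at the start.
- pin_back_left (a point): Foot of the creel's back left pin, on the top face of the board (14 mm above the table). A steel pin 6 mm in diameter rises 46 mm from here, pointed over the last 6 mm. Holds one of the standing spools.
- pin_back_right (a point): Foot of the creel's back right pin, on the top face of the board (14 mm above the table). A steel pin 6 mm in diameter rises 46 mm from here, pointed over the last 6 mm. Holds one of the standing spools.
- winder: Fixed thread winder: grey-green base 190 mm deep (x), 400 mm wide (y), 31 mm high. Motor housing and take-up cone (265 mm high) from 80 mm left of centre on; bar of thread eyelets, 66 mm high, along its right end; the tension arm between. Two thin posts 66 mm high (rest stop, back stop) 72 mm from the pivot, either side of the arm. Origin: centre of its underside; x to its back, y to its left.
- tension_arm (a joint): Angle of the sprung tension arm about its upright pivot, rad: 0 at its front rest, growing as it swings level towards the winder's back (anticlockwise from above), 0.80 at the back stop. The pawl clicks in at 0.55; an arm let go after that springs forward to 0.55, where the pawl catches it; beyond 0.58 it is clear of the pawl. At 0 the arm points 0.38 rad forward of the winder's -y.
- roller (a point): Middle of the white upright roller at the end of the tension arm, on its axis, 130 mm from the pivot, 84 mm above the table. Roller: 28 mm in diameter, from 64 to 104 mm above the table, a 4 mm nut on top. It can be pushed from the front or pinched from above. The spring presses it forward with about 2.8 N at rest, 6 N at 0.7 rad; the ratchet ramp (0.22 to 0.37 rad) adds up to 3 N.
- tension_pivot (a point): Point on the upright axis of the tension arm's pivot, at the roller's mid-height, 84 mm above the table. From the pivot an aluminium bar 14 mm wide (its top 60 mm above the table) runs to the black idler block, 26 mm wide, 30 mm long along the bar, 45 to 63 mm above the table, on which the roller stands.
- pawl (a joint): Travel of the brass pawl slider with its small red knob, m: 0 when in; it is pushed out about 5 mm while it rides over the ratchet tooth and springs back to 0 at the click. Nobody needs to touch it.
- foam_with_figures: White foam block 90 x 170 x 50 mm with three clay figures on wires, 205 mm high in all; leave alone. Origin: centre of its underside.
- clear_tub: Open clear plastic tub 160 x 220 x 77 mm with bobbins in it; leave alone. Origin: centre of its underside.
- scissors: Scissors with red handles lying flat, 210 mm long, 10 mm high; leave alone. Origin: at their screw, on the table; x towards the handles.
- glue_bottle: White glue bottle 44 mm in diameter, 110 mm high; leave alone. Origin: centre of its underside.
- pincushion: Blue pincushion in a wooden dish, 72 mm in diameter, 60 mm high with its pins; leave alone. Origin: centre of its underside.
- button_tin: Green tin with a brass-coloured lid, 87 mm in diameter, 52 mm high; leave alone. Origin: centre of its underside.
There are look-alikes about, which are no part of the job. Leave any pink or yellow look-alike of the cream_loose alone.

How it is judged:
On the way, in this order (a step that is already met when the one before it is completed fails the run):
1. both loose spools stand on the front pins, each in front of its own colour, and have been let go (((horizontal distance between red_standing and pin_back_left below 0.006 m and z of red_standing in the frame of pin_back_left between -0.004 and 0.005 m and angle between each of red_standing, red_loose, cream_standing, cream_loose's own z axis and vertical below 0.1 rad and horizontal distance between red_loose and pin_front_left below 0.006 m and z of red_loose in the frame of pin_front_left between -0.004 and 0.005 m and horizontal distance between cream_standing and pin_back_right below 0.006 m and z of cream_standing in the frame of pin_back_right between -0.004 and 0.005 m and horizontal distance between cream_loose and pin_front_right below 0.006 m and z of cream_loose in the frame of pin_front_right between -0.004 and 0.005 m) or (horizontal distance between red_standing and pin_back_right below 0.006 m and z of red_standing in the frame of pin_back_right between -0.004 and 0.005 m and angle between each of red_standing, red_loose, cream_standing, cream_loose's own z axis and vertical below 0.1 rad and horizontal distance between red_loose and pin_front_right below 0.006 m and z of red_loose in the frame of pin_front_right between -0.004 and 0.005 m and horizontal distance between cream_standing and pin_back_left below 0.006 m and z of cream_standing in the frame of pin_back_left between -0.004 and 0.005 m and horizontal distance between cream_loose and pin_front_left below 0.006 m and z of cream_loose in the frame of pin_front_left between -0.004 and 0.005 m)) and linear speed of each of red_loose, cream_loose below 0.03 m/s and contact force between the fingers and red_loose below 0.3 N and contact force between the fingers and cream_loose below 0.3 N), for 0.2 s.
2. the tension arm has been pushed back past the click and is clear of the pawl (value of joint tension_arm above 0.58 rad and value of joint pawl below 0.002 m), for 0.2 s.
At the end, for the whole second after the job is handed in: The robot still holds the tension arm (over 1 N) steady beyond 0.58 rad, clear of the pawl, pawl in (under 2 mm). All four spools upright (0.10 rad), down on the board (5 mm), round their pins (6 mm), the loose ones in front of their own colour and let go (all of step 1 and all of step 2 and contact force between any of the fingers, the arm and tension_arm above 1 N and velocity of joint tension_arm between -0.1 and 0.1 rad/s); the arm keeps its last pose, push and grip.
It fails at once if a bystander on the table is moved more than 30 mm (distance of any of foam_with_figures, clear_tub, scissors, glue_bottle, pincushion, button_tin from where it was at the start of the episode above 0.03 m).
It fails at once if a bystander on the table is tipped over (angle between any of foam_with_figures, clear_tub, scissors, glue_bottle, pincushion, button_tin's own z axis and vertical above 0.35 rad).
It fails at once if a spool that already stands on the creel is moved more than 15 mm (distance of any of red_standing, cream_standing from where it was at the start of the episode above 0.015 m).
It also fails if it takes over 61 s, if anything falls off the work surface, if the arm or the gripper's body presses on something with over 40 N, if the wrist force passes 120 N, or if a joint passes its speed limit or range.

### The arm

A 6-joint arm with a two-finger parallel gripper is mounted at the origin on the work surface. World frame = base frame: x ahead of the robot, y to its left, z up, the work surface at z = 0. Lengths are in m, angles in rad, forces in N, time in s.
With the tool pointing down it reaches from about 0.35 to 0.925 m from the base axis. Payload 6.4 kg.
Tool frame: the origin (TCP) lies midway between the tips of the shut fingers; the grasp point (between the pads) lies 19 mm behind it; z points along the fingers, y is the line along which they close (so a half turn about z gives the same grasp; the last joint's range is limited). The gripper opens to 85 mm and grips with 20 to 120 N. Pads are 22 mm wide; open, the fingers measure 114 mm over their backs; the gripper's body (76 mm by 85 mm) begins 54 mm behind the grasp point. The pads swing forward as they close: fully open they stand 13 mm farther back than shut.
Start: joints at [-1.416, 0.245, 1.558, -0, 1.339, -0.174], TCP at [0.21, -0.615, 0.231] pointing down, gripper open.
Joint ranges: [-3.13, 3.13], [-1.02, 2.26], [0.13, 2.54], [-0.95, 4.09], [0.21, 2.88], [-2.74, 2.74]. Speed limits (rad/s): [2.57, 2.57, 3.14, 3.14, 3.14, 3.14].

### API

Orientations are given as a 3x3 rotation matrix whose columns are the frame's x, y, z axes.
In Python, from workcell import sensors, imaging, robot gives the robot as it stands. The module is installed in compiled form; this text tells all that it offers.
- The arm moves only by the tool send_rows, never from a script. Its argument "motion" is a list of rows, each an object of numbers: "x", "y", "z": the shift along the tool's x, y, z in mm; "yaw": the turn about the tool's z in rad; "gripper": the opening in per cent of the stroke, from 0 (shut) to 100 (fully open). In form: [{"x": .., "y": .., "z": .., "yaw": .., "gripper": ..}, ...]. A call has 1 to 20 rows; each row is the pose to reach, as a shift and turn from the pose commanded when the call began, along the tool's axes at that moment; what a row does not reach only later rows make up. A row lasts 1/8 s, in which the tool goes at most 62.5 mm and 10.7 degrees, less where a joint would pass 70% of its speed; a pose out of reach is approached as far as the arm can. A call with a gripper value outside its range is refused whole. The fingers move at their own pace and stop on an object; "newtons" is the grip in N (left out, the last holds). Time passes only in rows, so rows that repeat a pose let the fingers close. It gives the time, the measured TCP pose, the force, the opening and the grip force at its end, in the units of the state.
- sensors.read_state(): the state, without advancing time (a new reading comes with each control period).
- imaging.read_camera(name): name is "scene" or "top" or "wrist"; returns the picture (400x640x3 uint8, red, green, blue); there is no depth.
- imaging.get_calibration(name): a dict with "camera_matrix" (3x3 intrinsics, pixels), "extrinsics" (4x4, takes a point from world to camera coordinates). Camera axes: x right, y up, looking along -z (the intrinsics and any distortion apply to the point x, -y, -z); pixel columns grow to the right and rows downward; lengths in m; the calibration is good to about 2 mm. A picture is of the moment at which its call begins: read the wrist's pose just before it. get_calibration takes no time and is no camera call; for the wrist camera it gives the pose at the moment of the call.
- robot.finish_job(): hands the job in; it is judged then, once.
The state is a dict: "clock": time; "joint_pos": joint angles; "qd": joint speeds; "effort": joint torques, N m; "tcp_pos": TCP position; "eef_rot": TCP orientation; "force": force on the tool from outside, world axes, zero at the start; "wrist_torque": the same for the moment, N m; "gripper_width": finger opening in m; "grasp_force": force on a finger pad.
Only numpy, scipy, OpenCV 4.12 (cv2) and the standard library are available. Lean on these libraries where they do the work, as an engineer would, in place of code of your own. Each camera call takes 0.05 s, during which the arm holds its last target. There are 200 camera calls.

## Working session

There is one attempt and no reset: what is moved stays moved. The work goes in short steps, Python scripts to look and compute and a tool call to move; the robot and the scene stay as the last step left them, time stands still between calls to the robot, and variables do not carry over. Pictures are saved under pics/ and viewed, at most 10 in all, crops included, and the job is handed in when it is done.

Besides the shell and the picture viewer there is one more tool, called after "Request:" as name(argument=value, ...) on one line, values as JSON. send_rows: Moves the arm, as the interface text tells. Its arguments: {"type":"object","properties":{"motion":{"type":"array","items":{"type":"object","properties":{"x":{"type":"number"},"y":{"type":"number"},"z":{"type":"number"},"yaw":{"type":"number"},"gripper":{"type":"number"}}}},"newtons":{"type":"number"}},"required":["motion"]}

```bash
mkdir -p pics; ls
python3 - <<'E'
from workcell import sensors, imaging
import cv2, numpy as np
s=sensors.read_state(); print(s)
for n in ("scene","top"):
    im=imaging.read_camera(n); cv2.imwrite(f"pics/{n}0.png",im[:,:,::-1]); 
    c=imaging.get_calibration(n); print(n,c)
E
```

```text
pics
{'clock': 0.0, 'joint_pos': array([-1.41609068e+00,  2.45829950e-01,  1.55901441e+00,  1.36099723e-05,
        1.33868680e+00, -1.74127247e-01]), 'qd': array([ 5.17381426e-04, -4.32117978e-04, -9.37634045e-04, -3.12306280e-04,
        1.93495286e-03, -8.44887022e-05]), 'effort': array([-2.46177282e-03, -4.29512751e+01, -3.26131797e+01, -2.73337355e-04,
        5.29507219e-03,  1.85949091e-06]), 'tcp_pos': array([ 0.20981548, -0.61461956,  0.23016995]), 'eef_rot': array([[ 9.46420958e-01,  3.22935425e-01, -2.85615179e-04],
       [ 3.22935363e-01, -9.46419080e-01,  1.91738896e-03],
       [ 3.48881165e-04, -1.90689234e-03, -9.99998121e-01]]), 'force': array([-0.64185851, -0.61010837,  0.56372144]), 'wrist_torque': array([-0.01125464, -0.00799043, -0.06232658]), 'grasp_force': 0.0, 'gripper_width': 0.08524938951277948}
scene {'camera_matrix': array([[390.97819499,   0.        , 313.85252168],
       [  0.        , 390.97819499, 200.49602958],
       [  0.        ,   0.        ,   1.        ]]), 'extrinsics': array([[ 0.0735672 ,  0.99715006,  0.01672223, -0.05951693],
       [-0.57406756,  0.02863022,  0.81830724,  0.25914798],
       [ 0.81549635, -0.06980026,  0.57453775, -1.80592562],
       [ 0.        ,  0.        ,  0.        ,  1.        ]])}
top {'camera_matrix': array([[500.11558862,   0.        , 310.59281525],
       [  0.        , 500.11558862, 192.6101337 ],
       [  0.        ,   0.        ,   1.        ]]), 'extrinsics': array([[-2.96787041e-02, -9.99552747e-01, -3.67150594e-03,
         3.27072639e-02],
       [ 9.97601358e-01, -2.98501662e-02,  6.24539692e-02,
        -5.48089699e-01],
       [-6.25356315e-02, -1.80914645e-03,  9.98041092e-01,
        -1.96610532e+00],
       [ 0.00000000e+00,  0.00000000e+00,  0.00000000e+00,
         1.00000000e+00]])}
```

View pics/top0.png

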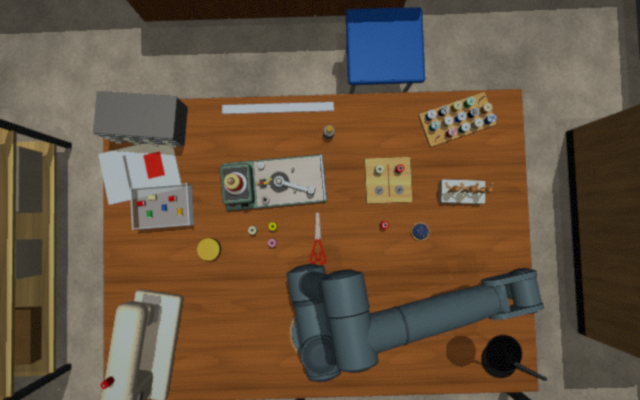

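View pics/scene0.png

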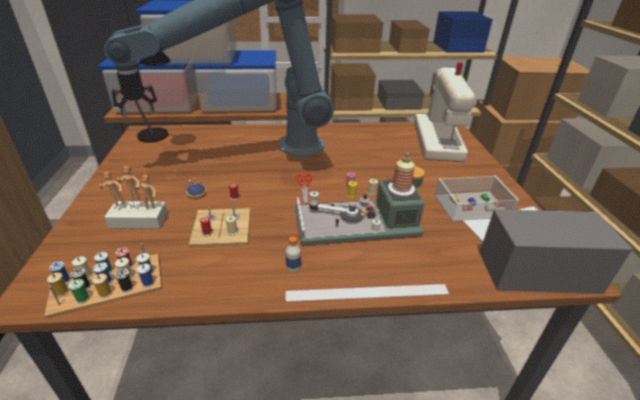

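Top view: red loose spool at (384,225). The candidates for cream_loose are the whitish spool at (252,230), the yellow one at (272,227) and the pink one at (271,243). The creel is at (388,180), with back-left cream at (379,170), back-right red at (399,169) and empty front pins at (378,190) and (399,190). The winder roller is near (309,190). The whitish spool at (252,230) matches cream, so I'll check it with a close crop and measure roughly.

```bash
cat > h.py <<'E'
from workcell import sensors, imaging
import cv2, numpy as np
def snap(n):
    c=imaging.get_calibration(n) if n=="wrist" else None
    s=sensors.read_state()
    im=imaging.read_camera(n)
    return im, (c or imaging.get_calibration(n)), s
def cast(c,uv,z):
    uv=np.atleast_2d(np.array(uv,float)); K=c["camera_matrix"]; E=np.array(c["extrinsics"]); R=E[:3,:3]; t=E[:3,3]
    p=np.c_[uv,np.ones(len(uv))]@np.linalg.inv(K).T; d=np.c_[p[:,0],-p[:,1],-p[:,2]]@R
    o=-R.T@t; return o+d*((z-o[2])/d[:,2])[:,None]
def proj(c,P):
    P=np.atleast_2d(P); E=np.array(c["extrinsics"]); q=P@E[:3,:3].T+E[:3,3]; K=c["camera_matrix"]
    return np.c_[K[0,0]*q[:,0]/-q[:,2]+K[0,2], K[1,1]*-q[:,1]/-q[:,2]+K[1,2]]
def totool(s,P):
    return 1000*(np.array(P)-s["tcp_pos"])@s["eef_rot"]
E
python3 - <<'E'
from h import *
im,c,s=snap("top")
for n,uv,z in [("red",(384,225),.056),("cream?",(252,230),.056),("yel",(272,227),.056),("pink",(271,243),.056),("BL",(379,170),.07),("BR",(399,169),.07),("FL",(378,190),.06),("FR",(399,190),.06),("roller",(309,190),.1),("pivot",(280,182),.06),("scis",(318,258),.01)]:
    print(n,cast(c,uv,z)[0].round(3))
a=cv2.resize(im[150:270,225:345],(600,600),interpolation=cv2.INTER_CUBIC)
cv2.imwrite("pics/crop1.png",a[:,:,::-1])
E
```

```text
red [ 0.412 -0.264  0.056]
cream? [0.408 0.247 0.056]
yel [0.417 0.17  0.056]
pink [0.356 0.175 0.056]
BL [ 0.625 -0.251  0.07 ]
BR [ 0.627 -0.328  0.07 ]
FL [ 0.548 -0.245  0.06 ]
FR [ 0.546 -0.327  0.06 ]
roller [0.554 0.022 0.1  ]
pivot [0.591 0.134 0.06 ]
scis [ 0.29  -0.005  0.01 ]
```

View pics/crop1.png

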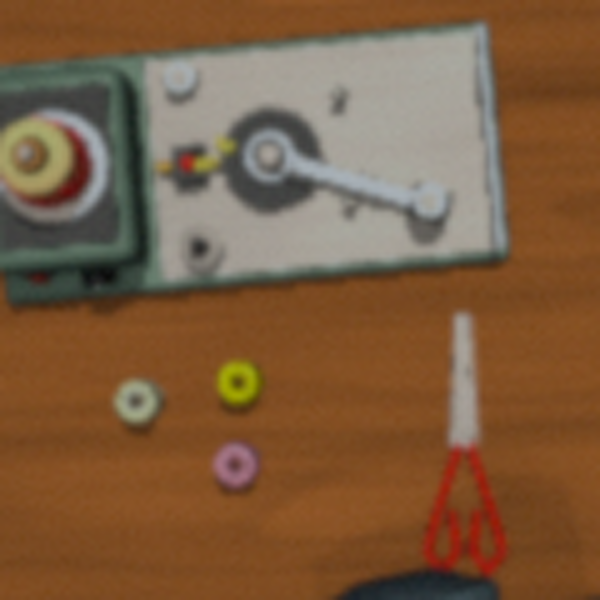

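The crop shows cream at (136,401), clearly cream, with yellow at (238,383) and pink at (236,465). The arm pivot is at (268,155) and the roller at (430,200). Next I'll check where the wrist camera looks from, then move.

Run:
```python
from h import *
c=imaging.get_calibration("wrist"); s=sensors.read_state()
E=c["extrinsics"];o=-E[:3,:3].T@E[:3,3]; print("cam in tool mm",totool(s,o)); print((E[:3,:3]@s["eef_rot"]).round(3)); print(c["camera_matrix"].round(1))
# pixel of points in tool frame (mm)
for p in [(0,0,0),(0,0,-19),(0,0,60),(0,0,170)]:
    print(p,proj(c,s["tcp_pos"]+s["eef_rot"]@np.array(p)/1000).round(0))
print(totool(s,(.412,-.264,.2)))
```

```text
cam in tool mm [  83.01175193    0.92426342 -142.40055009]
[[ 0.     1.     0.   ]
 [ 0.946 -0.     0.324]
 [ 0.324  0.    -0.946]]
[[316.9   0.  316.8]
 [  0.  316.9 200.7]
 [  0.    0.    1. ]]
(0, 0, 0) [[315. 264.]]
(0, 0, -19) [[315. 286.]]
(0, 0, 60) [[315. 220.]]
(0, 0, 170) [[316. 178.]]
[ 304.58353476 -266.62948455   30.91064773]
```

Request:
send_rows(motion=[{"x":50,"y":-44,"z":0,"gripper":100},{"x":100,"y":-88,"z":0,"gripper":100},{"x":150,"y":-131,"z":0,"gripper":100},{"x":200,"y":-175,"z":0,"gripper":100},{"x":250,"y":-219,"z":0,"gripper":100},{"x":304,"y":-266,"z":0,"gripper":100},{"x":304,"y":-266,"z":0,"gripper":100},{"x":304,"y":-266,"z":0,"gripper":100},{"x":304,"y":-266,"z":0,"gripper":100}])

```text
invalid input
```

Run:
```python
from h import *
im,c,s=snap("wrist"); cv2.imwrite("pics/w1.png",im[:,:,::-1]); np.save("w1.npy",im)
print(s["clock"],s["tcp_pos"],proj(c,[.412,-.264,.056]),proj(c,[.546,-.327,.06]))
hsv=cv2.cvtColor(im,cv2.COLOR_RGB2HSV)
m=((hsv[...,0]<8)|(hsv[...,0]>170))&(hsv[...,1]>140)&(hsv[...,2]>60)
n,l,st,ce=cv2.connectedComponentsWithStats(m.astype(np.uint8))
for i in range(1,n):
    if st[i,4]>60: print(st[i],ce[i].round(1))
```

```text
0.15 [ 0.20984395 -0.61474833  0.2304371 ] [[ -53.98207457 -232.70987716]] [[  42.71302725 -485.98625566]]
```

View pics/w1.png

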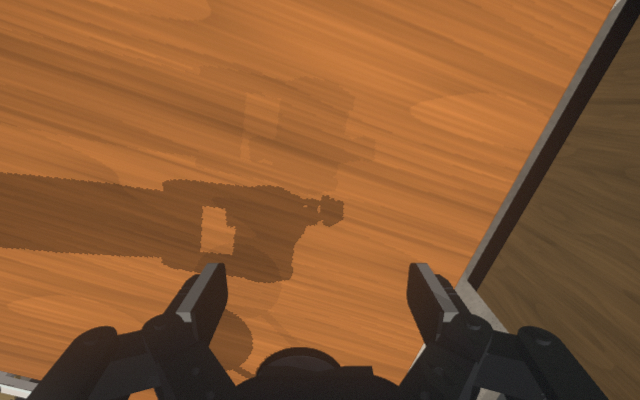

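The move was refused, probably because every row needs a yaw value. The picture only shows bare table from the start pose.

Request:
send_rows(motion=[{"x":50,"y":-44,"z":0,"yaw":0,"gripper":100},{"x":100,"y":-88,"z":0,"yaw":0,"gripper":100},{"x":150,"y":-131,"z":0,"yaw":0,"gripper":100},{"x":200,"y":-175,"z":0,"yaw":0,"gripper":100},{"x":250,"y":-219,"z":0,"yaw":0,"gripper":100},{"x":304,"y":-266,"z":0,"yaw":0,"gripper":100},{"x":304,"y":-266,"z":0,"yaw":0,"gripper":100},{"x":304,"y":-266,"z":0,"yaw":0,"gripper":100},{"x":304,"y":-266,"z":0,"yaw":0,"gripper":100}])

```text
clock: 1.32
tcp_pos: [0.4115, -0.2658, 0.2313]
eef_rot: [[0.947, 0.323, -0.0], [0.323, -0.947, -0.0], [-0.0, 0.0, -1.0]]
force: [0.4, -0.8, 0.1]
gripper_width: 0.0854
grasp_force: 0.0
```

Run:
```python
from h import *
im,c,s=snap("wrist"); cv2.imwrite("pics/w2.png",im[:,:,::-1]); np.save("w2.npy",im)
print(s["clock"],s["tcp_pos"],proj(c,[.412,-.264,.056]),proj(c,[.546,-.327,.06]))
hsv=cv2.cvtColor(im,cv2.COLOR_RGB2HSV)
m=((hsv[...,0]<8)|(hsv[...,0]>170))&(hsv[...,1]>140)&(hsv[...,2]>60)
n,l,st,ce=cv2.connectedComponentsWithStats(m.astype(np.uint8))
for i in range(1,n):
    if st[i,4]>60: print(st[i],ce[i].round(1),cast(c,ce[i],.056).round(4))
```

```text
1.325 [ 0.4114752  -0.26578584  0.2312809 ] [[314.40935696 176.06756816]] [[427.00708647  63.65500854]]
[ 50 127  37  79 981] [ 68.4 172.3] [[ 0.3342 -0.0234  0.056 ]]
[  81  128   28   87 1008] [ 95.3 178.6] [[ 0.3363 -0.0503  0.056 ]]
[305 152  30  37 625] [319.6 168.8] [[ 0.421  -0.2666  0.056 ]]
[315 170  11   9  76] [320.1 174.2] [[ 0.4158 -0.2689  0.056 ]]
```

View pics/w2.png

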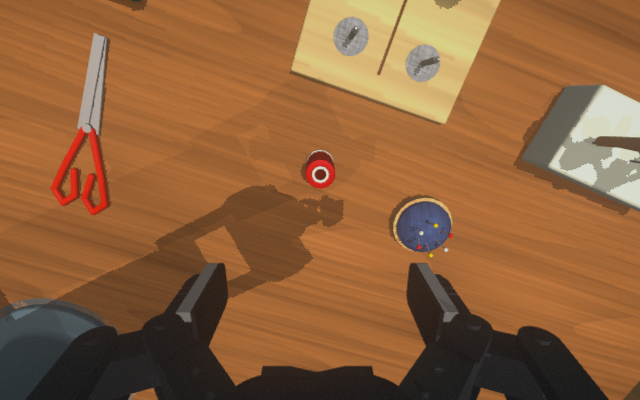

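The wrist view shows the red loose spool's top ring at (320,174), the pincushion at (423,225) and the scissors at (88,130). The front pin discs are at about (351,36) left and (423,63) right, with the creel line between them. I'll measure these from this picture.

Run:
```python
from h import *
im=np.load("w2.npy"); c=imaging.get_calibration("wrist"); s=sensors.read_state()
hsv=cv2.cvtColor(im,cv2.COLOR_RGB2HSV)
# spool top: ring of white
w=(hsv[...,1]<60)&(hsv[...,2]>120); w[:158]=0; w[195:]=0; w[:,:300]=0; w[:,345:]=0
ys,xs=np.nonzero(w); print("ring",len(xs),cv2.minEnclosingCircle(np.c_[xs,ys].astype(np.float32)))
u=cv2.minEnclosingCircle(np.c_[xs,ys].astype(np.float32))[0]
P=cast(c,u,.056)[0]; print(P,totool(s,P))
g=(hsv[...,1]<70)
F=[]
for x0,y0 in((351,36),(423,63)):
    q=np.zeros_like(g); q[max(0,y0-26):y0+26,x0-26:x0+26]=g[max(0,y0-26):y0+26,x0-26:x0+26]
    q=cv2.morphologyEx(q.astype(np.uint8),cv2.MORPH_OPEN,np.ones((3,3)))
    cs,_=cv2.findContours(q,cv2.RETR_EXTERNAL,cv2.CHAIN_APPROX_NONE); k=max(cs,key=cv2.contourArea)
    e=cv2.fitEllipse(k); p=cast(c,e[0],.015)[0]; F.append(p); print(e,cv2.boundingRect(k),p)
print(np.linalg.norm(F[0]-F[1]),np.degrees(np.arctan2(*(F[0]-F[1])[:2])))
print("pincush",totool(s,cast(c,(423,222),.03)[0]))
```

```text
ring 106 ((319.8855285644531, 173.89157104492188), 8.109336853027344)
[ 0.41586491 -0.26889356  0.056     ] [  3.44792834   4.08871304 175.25707938]
((350.5231018066406, 35.956539154052734), (33.802738189697266, 38.42816925048828), 7.784555912017822) (334, 17, 34, 39) [ 0.5523446  -0.25528779  0.015     ]
((422.52581787109375, 62.71677017211914), (32.4653205871582, 37.32027053833008), 25.926414489746094) (406, 45, 34, 37) [ 0.55309179 -0.33510781  0.015     ]
0.07982351322762359 -0.5363290389724998
pincush [-61.02181971 125.51166962 201.28668672]
```

Pin spacing measures 79.8 mm against 80 nominal, so the points hold. Now to grasp red.

Request:
send_rows(motion=[{"x":3.5,"y":4,"z":60,"yaw":0,"gripper":100},{"x":3.5,"y":4,"z":120,"yaw":0,"gripper":100},{"x":3.5,"y":4,"z":170,"yaw":0,"gripper":100},{"x":3.5,"y":4,"z":200,"yaw":0,"gripper":100},{"x":3.5,"y":4,"z":209,"yaw":0,"gripper":100},{"x":3.5,"y":4,"z":209,"yaw":0,"gripper":30},{"x":3.5,"y":4,"z":209,"yaw":0,"gripper":10},{"x":3.5,"y":4,"z":209,"yaw":0,"gripper":10},{"x":3.5,"y":4,"z":209,"yaw":0,"gripper":10},{"x":3.5,"y":4,"z":209,"yaw":0,"gripper":10},{"x":3.5,"y":4,"z":209,"yaw":0,"gripper":10}], newtons=30)

```text
clock: 2.75
tcp_pos: [0.4172, -0.2688, 0.0239]
eef_rot: [[0.946, 0.323, 0.002], [0.323, -0.946, -0.002], [0.001, 0.002, -1.0]]
force: [-1.6, 1.4, 6.4]
gripper_width: 0.0316
grasp_force: 29.7
```

Request:
send_rows(motion=[{"x":0,"y":0,"z":-30,"yaw":0,"gripper":10},{"x":0,"y":0,"z":-80,"yaw":0,"gripper":10},{"x":20,"y":36,"z":-93,"yaw":0,"gripper":10},{"x":40,"y":72,"z":-93,"yaw":0,"gripper":10},{"x":57,"y":106,"z":-93,"yaw":0,"gripper":10},{"x":57,"y":106,"z":-93,"yaw":0,"gripper":10},{"x":57,"y":106,"z":-93,"yaw":0,"gripper":10},{"x":57,"y":106,"z":-93,"yaw":0,"gripper":10}])

```text
clock: 3.75
tcp_pos: [0.5039, -0.349, 0.1151]
eef_rot: [[0.946, 0.323, -0.001], [0.323, -0.946, 0.001], [-0.0, -0.001, -1.0]]
force: [-0.1, 0.8, -1.1]
gripper_width: 0.0316
grasp_force: 30.1
```

Run:
```python
from h import *
im,c,s=snap("wrist"); cv2.imwrite("pics/w3.png",im[:,:,::-1]); np.save("w3.npy",im)
print(s["clock"],s["tcp_pos"],s["force"],s["gripper_width"])
print("pred FR",proj(c,[[.5531,-.3351,.014],[.5531,-.3351,.06]]).round(1),"FL",proj(c,[.5523,-.2553,.014]).round(1))
z=s["tcp_pos"][2]-.0239+.056
print("pred top",proj(c,[s["tcp_pos"][0],s["tcp_pos"][1],z]))
```

```text
3.75 [ 0.50387264 -0.34899252  0.11512488] [-0.06296788  0.75037456 -1.12816841] 0.0316040708093191
pred FR [[319.4 136.6]
 [319.9 146.4]] FL [[216.2 102.1]]
pred top [[314.53836119 304.11914647]]
```

View pics/w3.png

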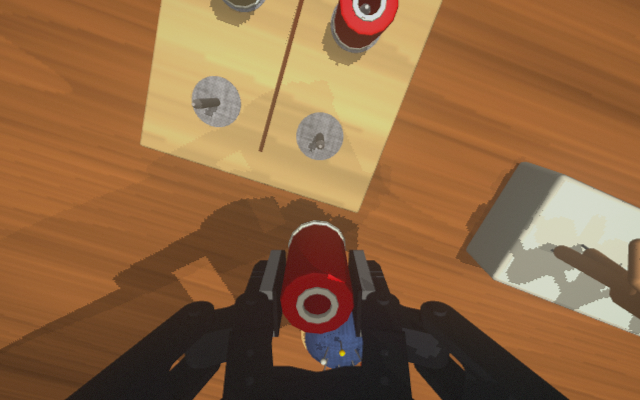

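The wrist view shows the held spool's bore at (317,304), the FR disc at (320,136) and the FL disc at (216,102). The red standing spool is at (367,8) behind FR, so red goes to FR. Refining the offset.

```bash
cat >> h.py <<'E'
def disc(im,c,uv,r=30,z=.015):
    hsv=cv2.cvtColor(im,cv2.COLOR_RGB2HSV); g=(hsv[...,1]<70).astype(np.uint8)
    q=np.zeros_like(g); x0,y0=map(int,uv); sl=np.s_[max(0,y0-r):y0+r,max(0,x0-r):x0+r]; q[sl]=g[sl]
    q=cv2.morphologyEx(q,cv2.MORPH_OPEN,np.ones((3,3)))
    cs,_=cv2.findContours(q,cv2.RETR_EXTERNAL,cv2.CHAIN_APPROX_NONE); k=max(cs,key=cv2.contourArea)
    e=cv2.fitEllipse(cv2.convexHull(k)); return e, cast(c,e[0],z)[0]
E
python3 - <<'E'
from h import *
im=np.load("w3.npy"); c=imaging.get_calibration("wrist"); s=sensors.read_state()
for uv in((320,136),(216,102)):
    e,p=disc(im,c,uv); print(e,p); 
    if uv[0]==320: F=p
hsv=cv2.cvtColor(im,cv2.COLOR_RGB2HSV)
w=(hsv[...,1]<70)&(hsv[...,2]>110); w[:280]=0; w[330:]=0; w[:,:290]=0; w[:,345:]=0
ys,xs=np.nonzero(w); u=cv2.fitEllipse(cv2.convexHull(np.c_[xs,ys].astype(np.int32))); print(u)
z=s["tcp_pos"][2]-.0239+.056; B=cast(c,u[0],z)[0]; print("bore tool",totool(s,B)); print("shift",totool(s,F)-totool(s,B))
E
```

```text
((319.3343505859375, 135.76271057128906), (46.79229736328125, 47.68294143676758), 9.489728927612305) [ 0.55388   -0.3349669  0.015    ]
((215.8909454345703, 101.12810516357422), (47.063987731933594, 52.59862518310547), 146.40032958984375) [ 0.55307323 -0.25530336  0.015     ]
((316.5755615234375, 305.0434265136719), (34.473819732666016, 41.14463806152344), 89.71405792236328)
bore tool [ -0.45705881   0.81729396 -32.10029141]
shift [ 52.30062395   1.97829933 132.33235777]
```

Request:
send_rows(motion=[{"x":30,"y":2,"z":0,"yaw":0,"gripper":10},{"x":52,"y":2,"z":0,"yaw":0,"gripper":10},{"x":52,"y":2,"z":0,"yaw":0,"gripper":10},{"x":52,"y":2,"z":15,"yaw":0,"gripper":10},{"x":52,"y":2,"z":30,"yaw":0,"gripper":10},{"x":52,"y":2,"z":45,"yaw":0,"gripper":10},{"x":52,"y":2,"z":60,"yaw":0,"gripper":10},{"x":52,"y":2,"z":75,"yaw":0,"gripper":10},{"x":52,"y":2,"z":75,"yaw":0,"gripper":10}])

```text
clock: 4.92
tcp_pos: [0.5539, -0.3346, 0.039]
eef_rot: [[0.946, 0.323, -0.001], [0.323, -0.946, 0.001], [-0.001, -0.002, -1.0]]
force: [0.8, 0.5, -0.3]
gripper_width: 0.0316
grasp_force: 29.9
```

Seated with no contact force. I'll release, rise, and move over cream, yawing so the fingers and camera clear the yellow spool and the housing.

Request:
send_rows(motion=[{"x":0,"y":0,"z":0,"yaw":0,"gripper":60},{"x":0,"y":0,"z":0,"yaw":0,"gripper":60},{"x":0,"y":0,"z":0,"yaw":0,"gripper":60},{"x":0,"y":0,"z":-40,"yaw":0,"gripper":60},{"x":0,"y":0,"z":-90,"yaw":0,"gripper":60},{"x":0,"y":0,"z":-140,"yaw":0,"gripper":60}])

```text
clock: 5.68
tcp_pos: [0.5542, -0.3348, 0.1819]
eef_rot: [[0.946, 0.323, -0.0], [0.323, -0.946, 0.0], [-0.0, -0.0, -1.0]]
force: [0.8, 0.7, 0.2]
gripper_width: 0.0514
grasp_force: 0.0
```

Run:
```python
from h import *
im,c,s=snap("wrist"); cv2.imwrite("pics/w4.png",im[:,:,::-1]); np.save("w4.npy",im)
print(s["clock"],s["tcp_pos"])
e=[proj(c,[.5536,-.335,z]).round(1) for z in (.07,.014)]; print(e)
u=e[0][0].astype(int); hsv=cv2.cvtColor(im,cv2.COLOR_RGB2HSV)
w=np.zeros(im.shape[:2],np.uint8); sl=np.s_[u[1]-14:u[1]+14,u[0]-14:u[0]+14]; w[sl]=((hsv[...,1]<70)&(hsv[...,2]>110))[sl]
ys,xs=np.nonzero(w); m=cv2.fitEllipse(cv2.convexHull(np.c_[xs,ys].astype(np.int32))); print(m,cast(c,m[0],.07))
print(totool(s,(.408,.247,.23)))
```

```text
5.675 [ 0.55419403 -0.33478714  0.1818596 ]
[array([[315.7, 196.9]]), array([[315.9, 179.6]])]
((316.7307434082031, 197.0897674560547), (18.662927627563477, 19.99033546447754), 79.46520233154297) [[ 0.55369817 -0.33587634  0.07      ]]
[  49.51743971 -597.82991017  -48.10296591]
```

Request:
send_rows(motion=[{"x":5,"y":-60,"z":-20,"yaw":-0.15,"gripper":70},{"x":10,"y":-120,"z":-48,"yaw":-0.3,"gripper":70},{"x":15,"y":-180,"z":-48,"yaw":-0.45,"gripper":70},{"x":20,"y":-240,"z":-48,"yaw":-0.6,"gripper":70},{"x":25,"y":-300,"z":-48,"yaw":-0.75,"gripper":70},{"x":30,"y":-360,"z":-48,"yaw":-0.9,"gripper":70},{"x":35,"y":-420,"z":-48,"yaw":-1.05,"gripper":70},{"x":40,"y":-480,"z":-48,"yaw":-1.2,"gripper":70},{"x":45,"y":-540,"z":-48,"yaw":-1.35,"gripper":70},{"x":50,"y":-598,"z":-48,"yaw":-1.5,"gripper":70},{"x":50,"y":-598,"z":-48,"yaw":-1.5,"gripper":70},{"x":50,"y":-598,"z":-48,"yaw":-1.5,"gripper":70},{"x":50,"y":-598,"z":-48,"yaw":-1.5,"gripper":70}])

```text
clock: 7.35
tcp_pos: [0.409, 0.2461, 0.2283]
eef_rot: [[-0.253, 0.967, 0.0], [0.967, 0.253, -0.0], [-0.0, 0.0, -1.0]]
force: [0.1, 0.5, -0.4]
gripper_width: 0.0598
grasp_force: 0.0
```

Run:
```python
from h import *
im,c,s=snap("wrist"); cv2.imwrite("pics/w5.png",im[:,:,::-1]); np.save("w5.npy",im)
print(s["clock"],s["tcp_pos"],s["joint_pos"].round(2))
print("pred cream",proj(c,[.408,.247,.056]),"yel",proj(c,[.417,.17,.056]),"pink",proj(c,[.356,.175,.056]))
```

```text
7.35 [0.40903864 0.24613456 0.22830921] [ 0.3  -0.17  1.99 -0.    1.32  0.05]
pred cream [[316.41913761 176.42877856]] yel [[306.651653   244.14960668]] pink [[253.0004829  227.20260099]]
```

View pics/w5.png

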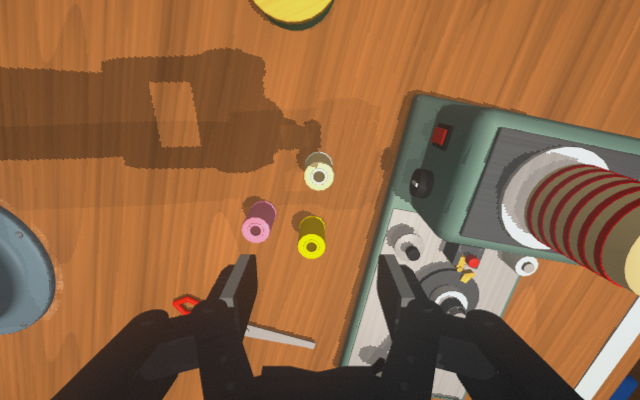

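The wrist view shows cream's top at (319,177), yellow at (311,246), pink at (255,230) and the winder's base edge at x≈400. The fingers have room on both sides.

Run:
```python
from h import *
im=np.load("w5.npy"); c=imaging.get_calibration("wrist"); s=sensors.read_state()
hsv=cv2.cvtColor(im,cv2.COLOR_RGB2HSV)
print(hsv[177,300:340].tolist()[::3])
w=np.zeros(im.shape[:2],np.uint8); sl=np.s_[155:200,295:345]; w[sl]=(hsv[...,2][sl]>175)&(hsv[...,1][sl]<110)
ys,xs=np.nonzero(w); h=cv2.convexHull(np.c_[xs,ys].astype(np.int32)); e=cv2.fitEllipse(h); print(len(xs),cv2.boundingRect(h),e)
d=np.zeros_like(w); sl=np.s_[170:185,311:327]; d[sl]=hsv[...,2][sl]<150
ys,xs=np.nonzero(d); print("bore",xs.mean(),ys.mean(),len(xs))
for u in(e[0],(xs.mean(),ys.mean())):
    P=cast(c,u,.056)[0]; print(P,totool(s,P))
```

```text
[[13, 170, 201], [14, 162, 179], [31, 66, 235], [32, 51, 235], [41, 9, 235], [19, 104, 130], [19, 99, 134], [19, 107, 129], [20, 66, 144], [33, 41, 220], [33, 50, 236], [24, 90, 202], [13, 170, 185], [13, 165, 182]]
587 (304, 155, 30, 36) ((319.7786560058594, 172.54000854492188), (29.418514251708984, 36.970306396484375), 20.002479553222656)
bore 318.59302325581393 176.45348837209303 86
[0.41032851 0.25175547 0.056     ] [  5.20462669   2.64184191 172.29523286]
[0.41020565 0.24748112 0.056     ] [  1.10010522   1.44265385 172.29560039]
```

Request:
send_rows(motion=[{"x":1,"y":1.5,"z":60,"yaw":0,"gripper":70},{"x":1,"y":1.5,"z":120,"yaw":0,"gripper":70},{"x":1,"y":1.5,"z":170,"yaw":0,"gripper":70},{"x":1,"y":1.5,"z":198,"yaw":0,"gripper":70},{"x":1,"y":1.5,"z":206,"yaw":0,"gripper":70},{"x":1,"y":1.5,"z":206,"yaw":0,"gripper":30},{"x":1,"y":1.5,"z":206,"yaw":0,"gripper":10},{"x":1,"y":1.5,"z":206,"yaw":0,"gripper":10},{"x":1,"y":1.5,"z":206,"yaw":0,"gripper":10},{"x":1,"y":1.5,"z":206,"yaw":0,"gripper":10}], newtons=30)

```text
clock: 8.65
tcp_pos: [0.4111, 0.2489, 0.0238]
eef_rot: [[-0.255, 0.967, 0.003], [0.967, 0.255, 0.001], [-0.0, 0.003, -1.0]]
force: [-0.4, -1.6, 6.5]
gripper_width: 0.03
grasp_force: 30.5
```

Request:
send_rows(motion=[{"x":0,"y":0,"z":-30,"yaw":0,"gripper":10},{"x":0,"y":0,"z":-85,"yaw":0,"gripper":10},{"x":-20,"y":0,"z":-140,"yaw":0,"gripper":10},{"x":-77,"y":-5,"z":-150,"yaw":0.15,"gripper":10},{"x":-134,"y":-10,"z":-150,"yaw":0.3,"gripper":10},{"x":-191,"y":-15,"z":-150,"yaw":0.45,"gripper":10},{"x":-248,"y":-20,"z":-150,"yaw":0.6,"gripper":10},{"x":-305,"y":-25,"z":-150,"yaw":0.75,"gripper":10},{"x":-362,"y":-30,"z":-150,"yaw":0.9,"gripper":10},{"x":-419,"y":-34,"z":-150,"yaw":1.05,"gripper":10},{"x":-476,"y":-38,"z":-140,"yaw":1.2,"gripper":10},{"x":-527,"y":-41,"z":-115,"yaw":1.35,"gripper":10},{"x":-527,"y":-41,"z":-91,"yaw":1.5,"gripper":10},{"x":-527,"y":-41,"z":-91,"yaw":1.5,"gripper":10},{"x":-527,"y":-41,"z":-91,"yaw":1.5,"gripper":10},{"x":-527,"y":-41,"z":-91,"yaw":1.5,"gripper":10}])

```text
clock: 10.65
tcp_pos: [0.5053, -0.2714, 0.1148]
eef_rot: [[0.946, 0.325, 0.002], [0.325, -0.946, -0.002], [0.001, 0.002, -1.0]]
force: [0.3, -0.3, -0.4]
gripper_width: 0.03
grasp_force: 30.0
```

Run:
```python
from h import *
im,c,s=snap("wrist"); cv2.imwrite("pics/w6.png",im[:,:,::-1]); np.save("w6.npy",im)
print(s["clock"],s["tcp_pos"],s["gripper_width"])
pf=proj(c,[.5530,-.2553,.014])[0]; e,F=disc(im,c,pf); print(pf,e,F)
z=s["tcp_pos"][2]-.0238+.056; pt=proj(c,[s["tcp_pos"][0],s["tcp_pos"][1],z])[0]; print("pred top",pt)
hsv=cv2.cvtColor(im,cv2.COLOR_RGB2HSV); x,y=pt.astype(int)
d=np.zeros(im.shape[:2],np.uint8); sl=np.s_[y-14:y+16,x-14:x+18]; d[sl]=hsv[...,2][sl]<165
n,l,st,ce=cv2.connectedComponentsWithStats(d); print([(st[i],ce[i].round(1)) for i in range(1,n) if st[i,4]>20])
b=ce[1+np.argmax(st[1:,4])]; B=cast(c,b,z)[0]; print("bore tool",totool(s,B),"shift",totool(s,F)-totool(s,B))
```

```text
10.65 [ 0.50534562 -0.27141025  0.11482963] 0.0300094930628593
[315.65012799 137.9048421 ] ((315.1024475097656, 137.90492248535156), (46.7934455871582, 47.39701843261719), 2.3618242740631104) [ 0.55299229 -0.25486601  0.015     ]
pred top [314.72875517 304.17465827]
[(array([300, 290,  32,  30, 960], dtype=int32), array([315.5, 304.5]))]
bore tool [ -0.11854358   0.38740682 -32.19943133] shift [ 50.42530516  -0.76768521 132.09416039]
```

View pics/w6.png

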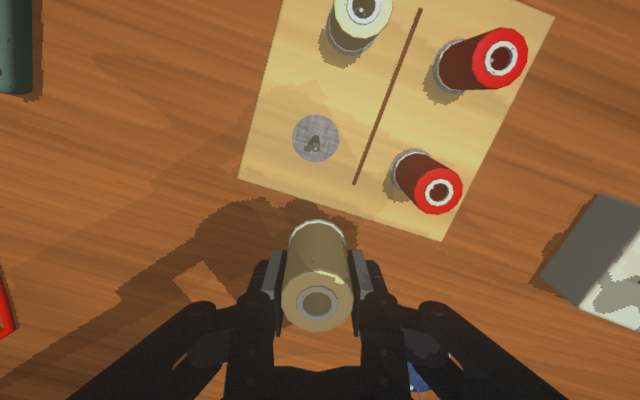

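The wrist view shows the cream spool held upright with its bore at (317,302), the empty FL disc at (315,138), and red standing well on FR at (438,190). Placing it with shift (50, -1.3).

Request:
send_rows(motion=[{"x":30,"y":-1.3,"z":0,"yaw":0,"gripper":10},{"x":50,"y":-1.3,"z":0,"yaw":0,"gripper":10},{"x":50,"y":-1.3,"z":0,"yaw":0,"gripper":10},{"x":50,"y":-1.3,"z":15,"yaw":0,"gripper":10},{"x":50,"y":-1.3,"z":30,"yaw":0,"gripper":10},{"x":50,"y":-1.3,"z":45,"yaw":0,"gripper":10},{"x":50,"y":-1.3,"z":60,"yaw":0,"gripper":10},{"x":50,"y":-1.3,"z":75,"yaw":0,"gripper":10},{"x":50,"y":-1.3,"z":75,"yaw":0,"gripper":10}])

```text
clock: 11.82
tcp_pos: [0.5515, -0.2541, 0.0374]
eef_rot: [[0.946, 0.323, -0.0], [0.323, -0.946, 0.0], [-0.0, -0.0, -1.0]]
force: [1.0, -0.6, 0.5]
gripper_width: 0.0305
grasp_force: 30.7
```

Request:
send_rows(motion=[{"x":0,"y":0,"z":0,"yaw":0,"gripper":60},{"x":0,"y":0,"z":0,"yaw":0,"gripper":60},{"x":0,"y":0,"z":0,"yaw":0,"gripper":60},{"x":0,"y":0,"z":-40,"yaw":0,"gripper":60},{"x":0,"y":0,"z":-90,"yaw":0,"gripper":60},{"x":0,"y":0,"z":-140,"yaw":0,"gripper":60}])

```text
clock: 12.58
tcp_pos: [0.5513, -0.254, 0.1797]
eef_rot: [[0.946, 0.323, -0.0], [0.323, -0.946, 0.0], [-0.0, -0.0, -1.0]]
force: [1.0, -0.2, -0.4]
gripper_width: 0.051
grasp_force: 0.0
```

Run:
```python
from h import *
im,c,s=snap("wrist"); cv2.imwrite("pics/w7.png",im[:,:,::-1]); np.save("w7.npy",im)
print(s["clock"],s["tcp_pos"])
hsv=cv2.cvtColor(im,cv2.COLOR_RGB2HSV)
for P in ([.553,-.255,.07],[.5537,-.335,.07]):
    u=proj(c,P)[0].astype(int)
    w=np.zeros(im.shape[:2],np.uint8); sl=np.s_[u[1]-22:u[1]+22,u[0]-22:u[0]+22]; w[sl]=((hsv[...,1]<70)&(hsv[...,2]>110))[sl]
    ys,xs=np.nonzero(w); m=cv2.fitEllipse(cv2.convexHull(np.c_[xs,ys].astype(np.int32))); print(u,m,cast(c,m[0],.07))
r=np.array([.554,.022,.25]); print(totool(s,r))
```

```text
12.575 [ 0.55127871 -0.25397629  0.17972523]
[317 195] ((317.2229919433594, 179.53575134277344), (34.30377960205078, 54.22316360473633), 1.6794787645339966) [[ 0.56594973 -0.25028951  0.07      ]]
[405 223] ((406.27178955078125, 223.6168975830078), (17.750722885131836, 19.808420181274414), 69.89546203613281) [[ 0.55359531 -0.33564438  0.07      ]]
[  91.67612653 -260.3282928   -70.23909961]
```

Request:
send_rows(motion=[{"x":0,"y":0,"z":-50,"yaw":0,"gripper":70},{"x":18,"y":-52,"z":-70,"yaw":-0.16,"gripper":70},{"x":36,"y":-104,"z":-70,"yaw":-0.32,"gripper":70},{"x":54,"y":-156,"z":-70,"yaw":-0.48,"gripper":70},{"x":72,"y":-208,"z":-70,"yaw":-0.64,"gripper":70},{"x":92,"y":-260,"z":-70,"yaw":-0.8,"gripper":70},{"x":92,"y":-260,"z":-70,"yaw":-0.94,"gripper":70},{"x":92,"y":-260,"z":-70,"yaw":-0.94,"gripper":70},{"x":92,"y":-260,"z":-70,"yaw":-0.94,"gripper":70},{"x":92,"y":-260,"z":-70,"yaw":-0.94,"gripper":70}])

```text
clock: 13.88
tcp_pos: [0.5547, 0.021, 0.2483]
eef_rot: [[0.3, 0.954, 0.0], [0.954, -0.3, 0.0], [0.0, 0.0, -1.0]]
force: [-0.2, -0.2, -0.4]
gripper_width: 0.06
grasp_force: 0.0
```

Run:
```python
from h import *
im,c,s=snap("wrist"); np.save("w8.npy",im)
t=imaging.read_camera("top"); a=cv2.resize(t[155:205,355:425],(560,400),interpolation=cv2.INTER_CUBIC)
b=np.zeros((600,640,3),np.uint8); b[:400]=im; b[400:,:280]=cv2.resize(a,(280,200))
cv2.imwrite("pics/w8.png",b[:,:,::-1])
print(s["clock"],s["tcp_pos"],proj(c,[.554,.022,.108]),proj(c,[.591,.134,.084]))
```

```text
13.875 [0.5546599  0.02095349 0.24825706] [[315.61895042 185.3294652 ]] [[317.58054283  48.59065418]]
```

View pics/w8.png

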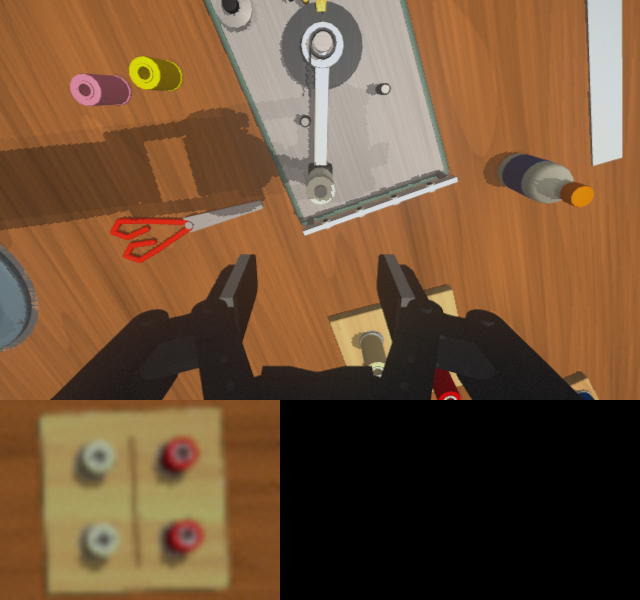

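The composite shows the creel complete, with cream on cream at left and red on red at right. The roller's nut is at (320,189), the pivot at (321,42), and the posts at (305,121) and (384,89). Now I'll measure the roller and pivot and plan the arc.

Run:
```python
from h import *
im=np.load("w8.npy"); c=imaging.get_calibration("wrist"); s=sensors.read_state()
hsv=cv2.cvtColor(im,cv2.COLOR_RGB2HSV)
g=cv2.cvtColor(im,cv2.COLOR_RGB2GRAY)
R=cast(c,(320.3,189),.106)[0]; print("roller",R,totool(s,R))
for z in(.06,.084): 
    P=cast(c,(321.5,42),z)[0]; print("pivot",z,P,np.hypot(*(R-P)[:2]))
# pivot from length 130 along seen direction
P=cast(c,(321.5,42),.075)[0]; d=(P-R)[:2]; d/=np.hypot(*d); P=R[:2]+.13*d; print("dir",d,"pivot",P)
# stop posts: angles check
for u in((305,121),(384,89)):
    q=cast(c,u,.066)[0][:2]-P; a=np.arctan2(*q[::-1])-np.arctan2(*(-d)[::-1]); print("post r",np.hypot(*q),"ang",(a+np.pi)%(2*np.pi)-np.pi)
for th in(.1,.2,.3,.4,.5,.6,.66,.70):
    co,si=np.cos(th),np.sin(th); v=np.array([[co,-si],[si,co]])@(-.13*d); X=P+v-R[:2]; t=np.r_[X,0]@s["eef_rot"]*1000; print(th,t.round(1))
```

```text
roller [0.55692836 0.01684643 0.106     ] [ -3.35163485   3.44271411 142.26875841]
pivot 0.06 [0.59701237 0.14112689 0.06      ] 0.130584685051738
pivot 0.084 [0.5957498  0.13811146 0.084     ] 0.127327572666084
dir [0.30568056 0.95213413] pivot [0.59666683 0.14062387]
post r 0.07307040706506722 ang -0.2136595398088703
post r 0.07334731524625437 ang 0.9813708160966668
0.1 [ 0.6 13.  -0. ]
0.2 [ 2.4 25.8 -0. ]
0.3 [ 5.5 38.5 -0. ]
0.4 [ 9.9 50.7 -0. ]
0.5 [15.5 62.4 -0. ]
0.6 [22.2 73.6 -0. ]
0.66 [26.7 79.9 -0. ]
0.7 [30. 84. -0.]
```

Roller–pivot distance is 130 mm and the posts sit at 73 mm, both matching the description. Now to pinch the roller from above.

Request:
send_rows(motion=[{"x":-3.4,"y":3.4,"z":55,"yaw":0,"gripper":70},{"x":-3.4,"y":3.4,"z":110,"yaw":0,"gripper":70},{"x":-3.4,"y":3.4,"z":150,"yaw":0,"gripper":70},{"x":-3.4,"y":3.4,"z":170,"yaw":0,"gripper":70},{"x":-3.4,"y":3.4,"z":177,"yaw":0,"gripper":70},{"x":-3.4,"y":3.4,"z":177,"yaw":0,"gripper":30},{"x":-3.4,"y":3.4,"z":177,"yaw":0,"gripper":10},{"x":-3.4,"y":3.4,"z":177,"yaw":0,"gripper":10},{"x":-3.4,"y":3.4,"z":177,"yaw":0,"gripper":10},{"x":-3.4,"y":3.4,"z":177,"yaw":0,"gripper":10}], newtons=40)

```text
clock: 15.22
tcp_pos: [0.5575, 0.0172, 0.0727]
eef_rot: [[0.297, 0.955, 0.001], [0.955, -0.297, -0.001], [-0.0, 0.002, -1.0]]
force: [-2.7, 0.1, 6.8]
gripper_width: 0.0265
grasp_force: 39.6
```

Request:
send_rows(motion=[{"x":0.2,"y":6.5,"z":0,"yaw":-0.05,"gripper":10},{"x":0.6,"y":13,"z":0,"yaw":-0.1,"gripper":10},{"x":1.4,"y":19.4,"z":0,"yaw":-0.15,"gripper":10},{"x":2.5,"y":25.8,"z":0,"yaw":-0.2,"gripper":10},{"x":4,"y":32.2,"z":0,"yaw":-0.25,"gripper":10},{"x":5.6,"y":38.5,"z":0,"yaw":-0.3,"gripper":10},{"x":7.6,"y":44.6,"z":0,"yaw":-0.35,"gripper":10},{"x":10,"y":50.7,"z":0,"yaw":-0.4,"gripper":10},{"x":12.6,"y":56.6,"z":0,"yaw":-0.45,"gripper":10},{"x":15.5,"y":62.4,"z":0,"yaw":-0.5,"gripper":10},{"x":18.7,"y":68,"z":0,"yaw":-0.55,"gripper":10},{"x":22.2,"y":73.6,"z":0,"yaw":-0.6,"gripper":10},{"x":26,"y":79,"z":0,"yaw":-0.65,"gripper":10},{"x":28.3,"y":82,"z":0,"yaw":-0.68,"gripper":10},{"x":28.3,"y":82,"z":0,"yaw":-0.68,"gripper":10},{"x":28.3,"y":82,"z":0,"yaw":-0.68,"gripper":10},{"x":28.3,"y":82,"z":0,"yaw":-0.68,"gripper":10},{"x":28.3,"y":82,"z":0,"yaw":-0.68,"gripper":10}])

```text
clock: 17.48
tcp_pos: [0.6435, 0.0196, 0.0727]
eef_rot: [[-0.369, 0.929, -0.0], [0.929, 0.369, -0.001], [-0.001, -0.001, -1.0]]
force: [-4.8, -0.9, 6.2]
gripper_width: 0.0271
grasp_force: 39.8
```

Run:
```python
from h import *
im,c,s=snap("wrist"); t=imaging.read_camera("top"); sc=imaging.read_camera("scene")
P=np.array([.59667,.14062]); R0=np.array([.5575,.0172]); r=s["tcp_pos"][:2]-P; q=R0-P
print(s["clock"],s["tcp_pos"],s["force"],s["gripper_width"],"r",np.hypot(*r),"ang",np.arctan2(r[1],r[0])-np.arctan2(q[1],q[0]))
b=np.zeros((600,800,3),np.uint8); b[:400,:640]=im; b[400:,:280]=cv2.resize(t[155:205,355:425],(280,200),interpolation=cv2.INTER_CUBIC)
b[400:,300:620]=cv2.resize(sc[170:245,290:410],(320,200),interpolation=cv2.INTER_CUBIC)
cv2.imwrite("pics/w9.png",b[:,:,::-1])
```

```text
17.475 [0.64350095 0.01963896 0.07267473] [-4.83052472 -0.94026612  6.18629882] 0.02709088465903313 r 0.12972876027993338 ang 0.6766475116222577
```

View pics/w9.png

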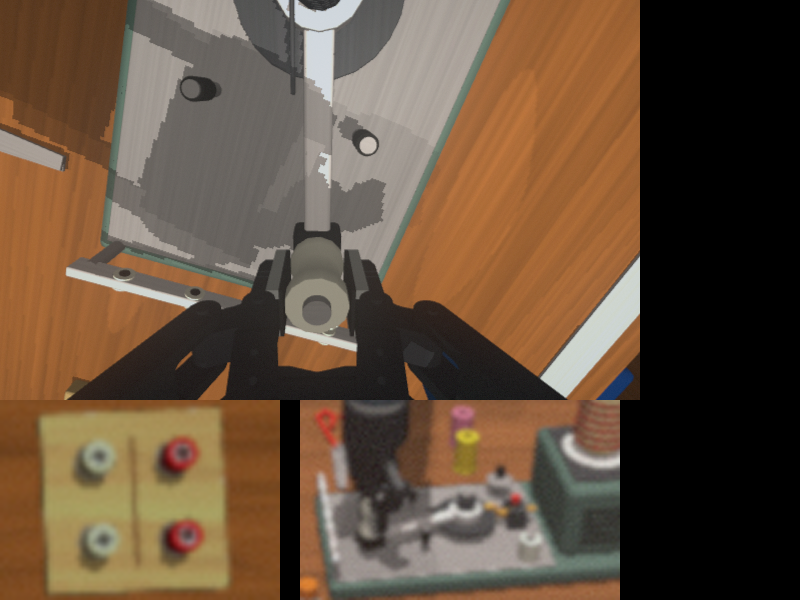

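The picture shows the roller pinched at (317,300). The arm is swung near, but not onto, the back stop post at (367,145), and the creel is intact. The arm angle is 0.677 rad and the spring force of about 5 N fits the description.

```bash
python3 -c "
from workcell import robot; print(robot.finish_job())"
```

```text
the job is handed in; nothing more can be done
None
```

I put the red and cream spools on the front pins, each in front of its own colour, and handed the job in with the gripper holding the tension arm at about 0.68 rad, past the 0.58 rad pawl-clear point (about 17.5 s used; hand-in returned no verdict, and I inferred the pawl click from the arm angle and spring force).

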